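# Lay one spray cap in its tray and hold the other ready over the can

### The job

Get the uncapped can ready for a check of its cap: first lay one of the two loose red caps flat in the empty compartment of the blue tray, its spout pointing down the compartment's groove like the cap already there, and let go of it. Then carry the other cap over the standing cans and hold it upright and centred about a centimetre above the bare valve stem of the uncapped can, spout pointing the way the yellow pointer on the can's base plate points, without ever touching that can. Finish while still holding the cap there; leave the other cans standing where they are.

Things in the scene. Friction and masses are not known exactly. Their poses are not given: they have to be found in the camera images.
- cap_a: Loose red plastic spray cap (one of two alike, either may serve): round skirt 29 mm wide and 10 mm tall, on it a tower 20 mm wide, 21 mm tall over all; grasp it by the tower. 12 g. Origin: centre of its underside; z up. The little spout sticks out sideways of the tower, along the cap's own -y axis. Starts standing upright on the bench.
- cap_b: Loose red plastic spray cap (one of two alike, either may serve): round skirt 29 mm wide and 10 mm tall, on it a tower 20 mm wide, 21 mm tall over all; grasp it by the tower. 12 g. Origin: centre of its underside; z up. The little spout sticks out sideways of the tower, along the cap's own -y axis. Starts standing upright on the bench.
- cap_a_spout (a point): Mouth of cap_a's spout, 13 mm from the cap's axis, 16 mm above its underside.
- cap_b_spout (a point): Mouth of cap_b's spout, 13 mm from the cap's axis, 16 mm above its underside.
- tray: Fixed blue cap tray, 80 x 140 mm (x, y), 11 mm tall: two compartments 34 mm square with floor 5 mm and wall tops 11 mm above the bench, centred at y = +35 mm (empty) and y = -35 mm (holds a fixed cap whose tower rises to 26 mm). From each compartment a 10 mm wide groove with a white stripe runs out through the tray's -x edge. Origin: centre of its underside; z up.
- tray_free (a point): Centre of the floor of the empty compartment (floor 5 mm above the bench). A cap lying right has its origin here and its spout toward the tray's -x.
- nest: Fixed aluminium base plate 150 x 100 mm, 10 mm thick, with a dark steel collar (85 mm wide, top 40 mm above the bench) in which the uncapped can stands. A yellow arrow on the plate points along the nest's -x axis, away from the can. Origin: on the collar's axis, at bench height; z up.
- open_can: Uncapped aerosol can, 66 mm wide, shoulder 177 mm tall, bare thin green valve stem to 185 mm, loose, about 0.24 kg, standing on the nest's plate inside the collar. Origin: centre of its underside, 10 mm above the bench.
- stem_tip (a point): Top of the bare valve stem, on the uncapped can's axis, 185 mm above the can's underside (195 mm above the bench).
- can_near: Capped aerosol can with a red cap, loose, 66 mm wide and 196 mm tall, about 0.27 kg; a bystander standing between the caps and the nest. Origin: centre of its underside.
- can_mid: Capped aerosol can with a red cap, loose, 66 mm wide and 196 mm tall, about 0.27 kg; a bystander standing between the caps and the nest. Origin: centre of its underside.
- can_far: Capped aerosol can with a red cap, loose, 66 mm wide and 196 mm tall, about 0.27 kg; a bystander standing between the caps and the nest. Origin: centre of its underside.
Not all that is in view belongs to the job. There is more than one size of the tray; the one meant has the size given above.

How it is judged:
On the way, in this order (a step that is already met when the one before it is completed fails the run):
1. one loose cap lies flat in the empty compartment, spout down the groove, let go (((distance between cap_a and tray_free below 0.006 m and angle between cap_a's own z axis and vertical below 0.12 rad and angle between the y axis of cap_a and the x axis of tray, either way round below 0.35 rad and x of cap_a_spout in the frame of tray below -0.004 m and contact force between the fingers and cap_a below 0.05 N) or (distance between cap_b and tray_free below 0.006 m and angle between cap_b's own z axis and vertical below 0.12 rad and angle between the y axis of cap_b and the x axis of tray, either way round below 0.35 rad and x of cap_b_spout in the frame of tray below -0.004 m and contact force between the fingers and cap_b below 0.05 N))), for 0.2 s.
2. the other cap is held just above the valve stem, aligned and not touching (((distance between cap_a and tray_free below 0.006 m and angle between each of cap_a, cap_b's own z axis and vertical below 0.12 rad and angle between the y axis of cap_a and the x axis of tray, either way round below 0.35 rad and x of cap_a_spout in the frame of tray below -0.004 m and contact force between the fingers and cap_a below 0.05 N and horizontal distance between cap_b and stem_tip below 0.006 m and z of cap_b in the frame of stem_tip between 0.003 and 0.023 m and angle between the y axis of cap_b and the x axis of nest, either way round below 0.3 rad and x of cap_b_spout in the frame of nest below -0.003 m and contact force between the fingers and cap_b above 0.5 N and contact force between cap_b and open_can below 0.05 N and linear speed of cap_b below 0.02 m/s) or (distance between cap_b and tray_free below 0.006 m and angle between each of cap_b, cap_a's own z axis and vertical below 0.12 rad and angle between the y axis of cap_b and the x axis of tray, either way round below 0.35 rad and x of cap_b_spout in the frame of tray below -0.004 m and contact force between the fingers and cap_b below 0.05 N and horizontal distance between cap_a and stem_tip below 0.006 m and z of cap_a in the frame of stem_tip between 0.003 and 0.023 m and angle between the y axis of cap_a and the x axis of nest, either way round below 0.3 rad and x of cap_a_spout in the frame of nest below -0.003 m and contact force between the fingers and cap_a above 0.5 N and contact force between cap_a and open_can below 0.05 N and linear speed of cap_a below 0.02 m/s))), for 0.2 s.
At the end, for the whole second after the job is handed in: One cap lies released in the compartment, within 6 mm and 20 degrees. The other is held still and upright, underside 3 to 23 mm above the stem tip, within 6 mm sideways, spout within 17 degrees of the pointer, not touching. Uncapped can moved under 12 mm, the others under 30 mm and upright (((distance between cap_a and tray_free below 0.006 m and angle between each of cap_a, cap_b's own z axis and vertical below 0.12 rad and angle between the y axis of cap_a and the x axis of tray, either way round below 0.35 rad and x of cap_a_spout in the frame of tray below -0.004 m and contact force between the fingers and cap_a below 0.05 N and horizontal distance between cap_b and stem_tip below 0.006 m and z of cap_b in the frame of stem_tip between 0.003 and 0.023 m and angle between the y axis of cap_b and the x axis of nest, either way round below 0.3 rad and x of cap_b_spout in the frame of nest below -0.003 m and contact force between the fingers and cap_b above 0.5 N and contact force between cap_b and open_can below 0.05 N and linear speed of cap_b below 0.02 m/s) or (distance between cap_b and tray_free below 0.006 m and angle between each of cap_b, cap_a's own z axis and vertical below 0.12 rad and angle between the y axis of cap_b and the x axis of tray, either way round below 0.35 rad and x of cap_b_spout in the frame of tray below -0.004 m and contact force between the fingers and cap_b below 0.05 N and horizontal distance between cap_a and stem_tip below 0.006 m and z of cap_a in the frame of stem_tip between 0.003 and 0.023 m and angle between the y axis of cap_a and the x axis of nest, either way round below 0.3 rad and x of cap_a_spout in the frame of nest below -0.003 m and contact force between the fingers and cap_a above 0.5 N and contact force between cap_a and open_can below 0.05 N and linear speed of cap_a below 0.02 m/s)) and angle between each of open_can, can_near, can_mid, can_far's own z axis and vertical below 0.1 rad and distance of open_can from where it was at the start of the episode below 0.012 m and distance of each of can_near, can_mid, can_far from where it was at the start of the episode below 0.03 m); the arm keeps its last pose, push and grip.
It fails at once if a cap or the gripper touches the uncapped can (over 0.5 N) (contact force between any of cap_a, cap_b, the arm, the fingers and open_can above 0.5 N).
It fails at once if a capped can is knocked over or pushed over 30 mm (distance of any of can_near, can_mid, can_far from where it was at the start of the episode above 0.03 m or angle between any of can_near, can_mid, can_far's own z axis and vertical above 0.3 rad).
It also fails if it takes over 58 s, if anything falls off the work surface, if the arm or the gripper's body presses on something with over 40 N, if the wrist force passes 120 N, or if a joint passes its speed limit or range.

### The arm

A 6-joint arm with a two-finger parallel gripper is mounted at the origin on a cart in front of the work surface, level with it; the furniture and walls round the work are solid. World frame = base frame: x ahead of the robot, y to its left, z up, the work surface at z = 0. Lengths are in m, angles in rad, forces in N, time in s.
With the tool pointing down it reaches from about 0.35 to 0.775 m from the base axis. Payload 5.5 kg.
Tool frame: the origin (TCP) lies midway between the tips of the shut fingers; the grasp point (between the pads) lies 19 mm behind it; z points along the fingers, y is the line along which they close (so a half turn about z gives the same grasp; the last joint's range is limited). The gripper opens to 85 mm and grips with 20 to 120 N. Pads are 22 mm wide; open, the fingers measure 114 mm over their backs; the gripper's body (76 mm by 85 mm) begins 54 mm behind the grasp point. The pads swing forward as they close: fully open they stand 13 mm farther back than shut.
Start: joints at [-1.317, 0.313, 0.046, 1.304, 0, 1.431], TCP at [0.221, -0.531, 0.231] pointing down, gripper open.
Joint ranges: [-2.76, 2.76], [-0.86, 1.69], [-1.03, 1.26], [-2.2, 2.34], [-1.47, 1.5], [-3.14, 3.14]. Speed limits (rad/s): [2.57, 2.57, 3.14, 3.14, 3.14, 3.14].

### API

Orientations are given as a unit quaternion [w, x, y, z].
In Python, from workcell import env gives the robot as it stands.
- The arm moves only by the tool move_arm, never from a script. Its argument "targets" is a list of rows, each a list of 3 entries, a list of its own where there are three numbers: the shift along the tool's x, y, z in mm, then the turn, a rotation vector about the tool's x, y, z in units of 10 degrees (1.0 is 10 degrees), then the closure, from -1 (fully open) to 1 (shut). In form: [[[dx, dy, dz], [ax, ay, az], gripper], ...]. A call has 1 to 5 rows; each row is the pose to reach, as a shift and turn from the pose commanded when the call began, along the tool's axes at that moment; what a row does not reach only later rows make up. A row lasts 1/8 s, in which the tool goes at most 62.5 mm and 10.7 degrees, less where a joint would pass 70% of its speed; a pose out of reach is approached as far as the arm can. A call with a gripper value outside its range is refused whole. The fingers move at their own pace and stop on an object; "squeeze" is the grip in N (left out, the last holds). Time passes only in rows, so rows that repeat a pose let the fingers close. It gives the time, the measured TCP pose, the force, the opening and the grip force at its end, in the units of the state.
- env.get_state(): the state, without advancing time (a new reading comes with each control period).
- env.read_camera(name): name is "scene" or "side" or "wrist"; returns a dict with "pixels" (384x512x3 uint8, red, green, blue), "fovy" (degrees; the focal length in pixels is half the picture's height over the tangent of half this angle, whatever the lens; pixels are square), "cx", "cy" (the principal point, pixels), "extrinsics" (4x4, takes a point from world to camera coordinates); the wrist camera has in their place "mount" (4x4, takes a point from camera to tool coordinates, whose origin is the TCP and whose axes are the flange's). Camera axes: x right, y up, looking along -z (the intrinsics and any distortion apply to the point x, -y, -z); pixel columns grow to the right and rows downward; lengths in m; the calibration is good to about 2 mm. The wrist camera is an equidistant fisheye: a pixel r from the principal point sees the ray r / f radians off the axis. A picture is of the moment at which its call begins: read the wrist's pose just before it. There is no depth.
- env.hand_in(): hands the job in; it is judged then, once.
Trained networks look in a picture, given as the dict that the camera call returned (one of the last four; its "shot" number tells which), for a name from the list of things; names that differ only in an ending like _2 or _b are one class to them, and where a whole thing is asked for, a point or a joint stands for the part that bears it (a point fixed in the world has none). Each returns a list of dicts, best first, with "confidence" (0 to 1); they miss things now and then, are a little off and sometimes report something else, mostly with a low value. They report only what shows in the picture. A call takes as long as a camera call. They do not tell look-alikes from the thing itself.
- env.spot_in(thing, picture): "centre" ([x, y, z] in m, in world coordinates, good to about 4 mm: the middle of the surface that is visible of it).
- env.regions_of(thing, picture): "mask" (384x512 bool, what is visible of it).
- env.landmark_of(thing, picture): "centre" ([x, y, z] in m, in world coordinates, good to about 4 mm: a listed point, or the origin of a listed thing).
The state is a dict: "clock": time; "joint_pos": joint angles; "qvel": joint speeds; "tau": joint torques, N m; "tcp_pos": TCP position; "orientation": TCP orientation; "wrist_force": force on the tool from outside, world axes, zero at the start; "ft_torque": the same for the moment, N m; "finger_gap": finger opening in m; "grip_force": force on a finger pad.
Only numpy, scipy, OpenCV 4.12 (cv2) and the standard library are available. Lean on these libraries where they do the work, as an engineer would, in place of code of your own. Each camera call takes 0.05 s, during which the arm holds its last target. There are 200 camera calls.

## Working session

There is one attempt and no reset: what is moved stays moved. The work goes in short steps, Python scripts to look and compute and a tool call to move; the robot and the scene stay as the last step left them, time stands still between calls to the robot, and variables do not carry over. Pictures are saved under pics/ and viewed, at most 10 in all, crops included, and the job is handed in when it is done.

Besides the shell and the picture viewer there is one more tool, called as name(argument=value, ...) on one line, values as JSON. move_arm: Moves the arm, as the interface text tells. Its arguments: {"type":"object","properties":{"targets":{"type":"array","items":{"type":"array"}},"squeeze":{"type":"number"}},"required":["targets"]}

```bash
mkdir -p pics; ls; python3 - <<'E'
from workcell import env
import cv2, numpy as np
s=env.get_state(); print(s['clock'],s['tcp_pos'],s['orientation'],s['finger_gap'])
for n in ["scene","side"]:
    p=env.read_camera(n); cv2.imwrite(f"pics/{n}0.png",cv2.cvtColor(p["pixels"],cv2.COLOR_RGB2BGR))
    print(n,p['fovy'],p['cx'],p['cy'],np.round(p['extrinsics'],3).tolist())
    for t in ["cap_a","cap_a_spout","tray","tray_free","nest","open_can","stem_tip","can_near"]:
        print(t,[(round(d['confidence'],2),np.round(d['centre'],3).tolist()) for d in env.landmark_of(t,p)])
print(env.get_state()['clock'])
E
```

```text
pics
0.0 [ 0.22048199 -0.53048811  0.2304017 ] [-9.16058810e-04  9.80678560e-01  1.95623924e-01 -5.70757494e-05] 0.0851683149594215
scene 47.602504371580196 257.79854300349865 189.43012141306752 [[-0.829, -0.56, -0.015, 0.405], [0.427, -0.65, 0.629, -0.392], [-0.362, 0.514, 0.777, -1.301], [0.0, 0.0, 0.0, 1.0]]
cap_a [(0.57, [0.552, -0.111, 0.003]), (0.55, [0.428, -0.147, -0.0])]
cap_a_spout [(0.53, [0.418, -0.143, 0.019])]
tray [(0.66, [0.446, -0.498, 0.002]), (0.64, [0.506, -0.329, -0.003])]
tray_free [(0.61, [0.511, -0.296, 0.006])]
nest [(0.98, [0.569, 0.304, 0.002])]
open_can [(0.6, [0.574, 0.302, 0.01])]
stem_tip [(0.56, [0.572, 0.307, 0.191])]
can_near [(0.73, [0.426, 0.041, -0.001]), (0.33, [0.57, 0.305, 0.194]), (0.33, [0.655, 0.046, 0.002])]
side 53.60661992854657 253.48710347112933 187.74018697088127 [[0.78, 0.625, -0.008, -0.361], [-0.51, 0.643, 0.571, 0.253], [0.362, -0.442, 0.821, -1.497], [0.0, 0.0, 0.0, 1.0]]
cap_a [(0.62, [0.553, -0.108, 0.002]), (0.41, [0.429, -0.144, -0.001])]
cap_a_spout [(0.52, [0.42, -0.14, 0.016])]
tray [(0.63, [0.505, -0.328, 0.002]), (0.57, [0.445, -0.496, 0.003])]
tray_free [(0.92, [0.457, -0.468, 0.003])]
nest [(0.58, [0.571, 0.306, 0.002])]
open_can [(0.94, [0.574, 0.308, 0.013])]
stem_tip [(0.56, [0.573, 0.306, 0.194])]
can_near [(0.79, [0.424, 0.041, 0.001])]
0.9
```

View pics/scene0.png

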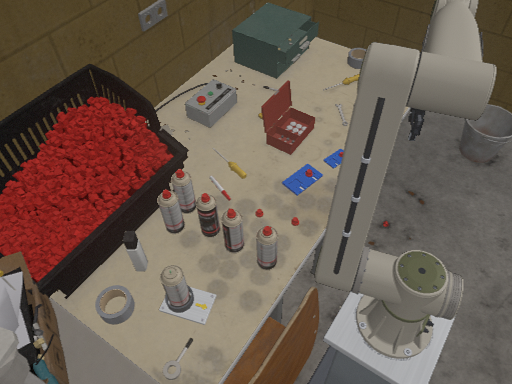

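View pics/side0.png

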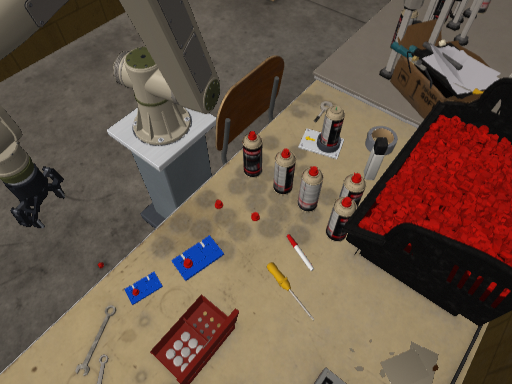

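The big tray sits at scene px (302,179), with the smaller look-alike at (340,158). The loose caps are at (259,213) and (295,222), and the cans stand in a row ahead of the nest at (188,300). Next I'll write helpers and zoom in.

```bash
cat > h.py <<'E'
from workcell import env
import cv2, numpy as np
from scipy.spatial.transform import Rotation as R
def tool():
    s=env.get_state(); q=s['orientation']; return np.array(s['tcp_pos']),R.from_quat([q[1],q[2],q[3],q[0]]),s
def down(yaw):  # tool y (closing line) at world angle yaw, z down
    y=np.array([np.cos(yaw),np.sin(yaw),0]); z=np.array([0,0,-1.]); return R.from_matrix(np.c_[np.cross(y,z),y,z])
def delta(pos,yaw,best=True):
    p,r,s=tool(); c=[(r.inv()*down(yaw+k*np.pi)) for k in (0,1)]
    d=min(c,key=lambda a:a.magnitude())
    sh=r.inv().apply(np.array(pos)-p)*1000; tv=np.degrees(d.as_rotvec())/10
    print('from',np.round(p,4),'yaw',np.round(np.degrees(np.arctan2(*r.as_matrix()[[1,0],1])),1),'j6',round(s['joint_pos'][5],2),'shift mm',np.round(sh,1),'turn',np.round(tv,3))
def proj(p,X):
    E=p['extrinsics']; c=(E[:3,:3]@np.atleast_2d(X).T).T+E[:3,3]; f=192/np.tan(np.radians(p['fovy']/2))
    return np.c_[p['cx']+f*c[:,0]/-c[:,2],p['cy']-f*c[:,1]/-c[:,2]]
def ray(p,uv,z):
    """world points at height z on pixels"""
    E=p['extrinsics']; f=192/np.tan(np.radians(p['fovy']/2)); uv=np.atleast_2d(uv)
    d=np.c_[(uv[:,0]-p['cx'])/f,-(uv[:,1]-p['cy'])/f,-np.ones(len(uv))]@E[:3,:3]; o=-E[:3,:3].T@E[:3,3]
    return o+d*((z-o[2])/d[:,2])[:,None]
def wray(p,uv,z,pose):
    f=192/np.tan(np.radians(p['fovy']/2)); uv=np.atleast_2d(uv).astype(float); v=uv-[p['cx'],p['cy']]
    r=np.hypot(*v.T); th=r/f; k=np.sin(th)/np.maximum(r,1e-9)
    d=np.c_[v[:,0]*k,-v[:,1]*k,-np.cos(th)]; M=np.array(p['mount']); t,Rt=pose
    d=Rt.apply(d@M[:3,:3].T); o=t+Rt.apply(M[:3,3])
    return o+d*((z-o[2])/d[:,2])[:,None]
def wproj(p,X,pose):
    f=192/np.tan(np.radians(p['fovy']/2)); M=np.array(p['mount']); t,Rt=pose
    c=(Rt.inv().apply(np.atleast_2d(X)-t)-M[:3,3])@M[:3,:3]
    th=np.arctan2(np.hypot(c[:,0],c[:,1]),-c[:,2]); a=np.arctan2(-c[:,1],c[:,0])
    return np.c_[p['cx']+f*th*np.cos(a),p['cy']+f*th*np.sin(a)]
E
python3 - <<'E'
from h import *
S=env.read_camera('scene');T=env.read_camera('side')
def crop(p,x,y,w,h,s): return cv2.resize(p['pixels'][y:y+h,x:x+w],None,fx=s,fy=s,interpolation=cv2.INTER_CUBIC)
a=np.hstack([crop(T,110,180,200,150,2),crop(T,200,70,200,150,2)])
b=np.hstack([crop(S,245,140,100,75,4),crop(S,140,250,100,75,4)])
cv2.imwrite('pics/m1.png',cv2.cvtColor(np.vstack([a,b]),cv2.COLOR_RGB2BGR))
for p in (S,T):
    hsv=cv2.cvtColor(p['pixels'],cv2.COLOR_RGB2HSV)
    for nm,lo,hi,z in (('blue',(105,150,80),(125,255,255),.011),('yel',(22,120,150),(32,255,255),.010)):
        m=cv2.inRange(hsv,lo,hi); n,l,st,c=cv2.connectedComponentsWithStats(m)
        for i in range(1,n):
            if st[i,4]>25:
                cn=cv2.findContours((l==i).astype(np.uint8),0,2)[0][0]
                w=ray(p,cn.reshape(-1,2),z)[:,:2].astype(np.float32); r=cv2.minAreaRect(w); print(nm,np.round(c[i]),st[i,4],np.round(r[0],3),np.round(r[1],3),round(r[2],1))
delta([.44,-.22,.30],np.radians(90))
E
```

```text
blue [334. 159.] 165 [ 0.447 -0.492] [0.096 0.052] 75.9
blue [301. 179.] 507 [ 0.505 -0.325] [0.14  0.081] 76.5
yel [352.  78.] 43 [ 0.624 -0.978] [0.083 0.021] 60.0
yel [238. 168.] 60 [ 0.74  -0.235] [0.018 0.084] 76.6
yel [201. 305.] 31 [0.506 0.282] [0.033 0.013] 10.2
blue [198. 257.] 1009 [ 0.507 -0.328] [0.139 0.082] 76.5
blue [144. 288.] 539 [ 0.449 -0.497] [0.094 0.056] 73.4
yel [277. 277.] 166 [ 0.735 -0.223] [0.027 0.094] 74.9
from [ 0.2206 -0.531   0.2313] yaw -67.4 j6 1.43 shift mm [ 321.9 -203.1  -68.7] turn [ 1.000e-03 -0.000e+00  2.256e+00]
```

View pics/m1.png

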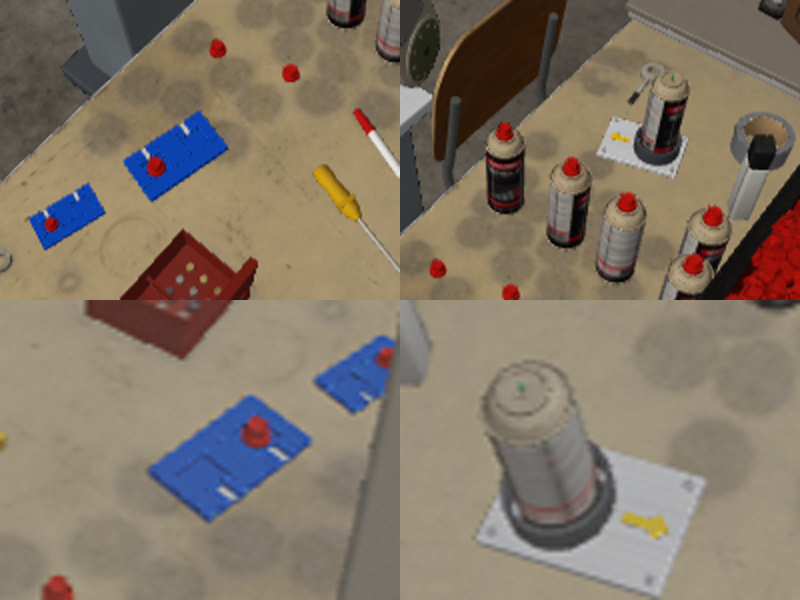

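Big tray measures 140×81 mm at (0.506,-0.327). The empty pocket is at its +y end and both stripes face the robot. The yellow arrow on the nest points toward the robot. Next I'll go above the caps with the wrist camera.

move_arm(targets=[[[60, -38, -13], [0, 0, 0.5], -1], [[110, -70, -26], [0, 0, 1.0], -1], [[165, -105, -40], [0, 0, 1.5], -1], [[215, -137, -50], [0, 0, 2.0], -1], [[265, -170, -60], [0, 0, 2.256], -1]])

```text
clock: 1.62
tcp_pos: [0.3966, -0.2774, 0.2906]
orientation: [0.0, 1.0, -0.001, 0.0]
wrist_force: [0.6, 0.1, -0.3]
finger_gap: 0.0858
grip_force: 0.0
```

```bash
python3 - <<'E'
from h import *
p,r,s=tool(); P=env.read_camera('wrist'); cv2.imwrite('pics/w1.png',cv2.cvtColor(P['pixels'],cv2.COLOR_RGB2BGR))
print(p,s['clock'],P['fovy'],P['cx'],P['cy'],np.round(P['mount'],3).tolist())
for t in ["cap_a","cap_a_spout","tray_free"]:
    print(t,[(round(d['confidence'],2),np.round(d['centre'],3).tolist()) for d in env.landmark_of(t,P)])
print(wproj(P,[[.514,-.2935,.005],[.428,-.146,.02],[.552,-.11,.02]],(p,r)))
delta([.44,-.2,.30],np.radians(90))
E
```

```text
[ 0.39655226 -0.27736708  0.29061694] 1.625 65.70646984690485 255.68322604005837 185.76568666184036 [[0.001, 0.963, 0.27, 0.068], [1.0, -0.001, 0.0, 0.001], [0.0, 0.27, -0.963, -0.143], [0.0, 0.0, 0.0, 1.0]]
cap_a [(0.75, [0.431, -0.146, -0.003]), (0.73, [0.552, -0.108, 0.001]), (0.63, [0.516, -0.295, 0.006])]
cap_a_spout [(0.6, [0.416, -0.136, 0.017])]
tray_free [(0.93, [0.518, -0.294, 0.005]), (0.76, [0.454, -0.474, 0.004])]
[[266.2422429   70.62169587]
 [163.30302154 132.89682996]
 [138.44149096  50.07153992]]
from [ 0.3963 -0.2781  0.2904] yaw -89.8 j6 2.36 shift mm [ 43.9 -78.   -9.7] turn [ 0.007 -0.003  0.021]
```

View pics/w1.png

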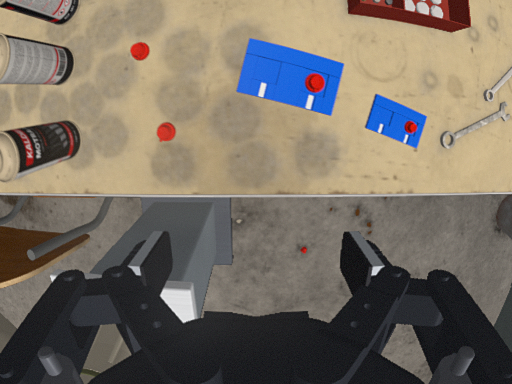

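Near cap at wrist px (166,132), far cap (140,51), free compartment (262,68). Now a close look at the near cap.

move_arm(targets=[[[-5, -30, 50], [0, 0, 0], -1], [[-10, -60, 100], [0, 0, 0], -1], [[-15, -95, 150], [0, 0, 0], -1], [[-20, -120, 200], [0, 0, 0], -1], [[-21, -131, 215], [0, 0, 0], -1]])

```text
clock: 2.45
tcp_pos: [0.3709, -0.1465, 0.0716]
orientation: [-0.002, 1.0, -0.001, -0.003]
wrist_force: [0.8, -0.2, -0.2]
finger_gap: 0.0853
grip_force: 0.0
```

```bash
python3 - <<'E'
from h import *
p,r,s=tool(); P=env.read_camera('wrist'); print(p,s['clock'])
np.savez('shot1.npz',pix=P['pixels'],p=p,q=r.as_quat())
X=[[.429,-.146,.02],[.552,-.11,.02]]; uv=wproj(P,X,(p,r)); print(uv)
ims=[]
hsv=cv2.cvtColor(P['pixels'],cv2.COLOR_RGB2HSV)
for u,v in uv:
    x=int(np.clip(u-40,0,432));y=int(np.clip(v-40,0,304)); ims.append(cv2.resize(P['pixels'][y:y+80,x:x+80],(400,400),interpolation=cv2.INTER_CUBIC)); print('crop',x,y)
cv2.imwrite('pics/w2.png',cv2.cvtColor(np.hstack(ims),cv2.COLOR_RGB2BGR))
for t in ["cap_a","cap_a_spout"]:
    print(t,[(round(d['confidence'],2),np.round(d['centre'],3).tolist()) for d in env.landmark_of(t,P)])
E
```

```text
[ 0.37090675 -0.14651242  0.07161608] 2.45
[[253.73175033 119.62039511]
 [200.84838385 -50.54667838]]
crop 213 79
crop 160 0
cap_a [(0.72, [0.432, -0.147, -0.003]), (0.61, [0.505, -0.33, 0.004])]
cap_a_spout [(0.76, [0.418, -0.142, 0.016])]
```

View pics/w2.png

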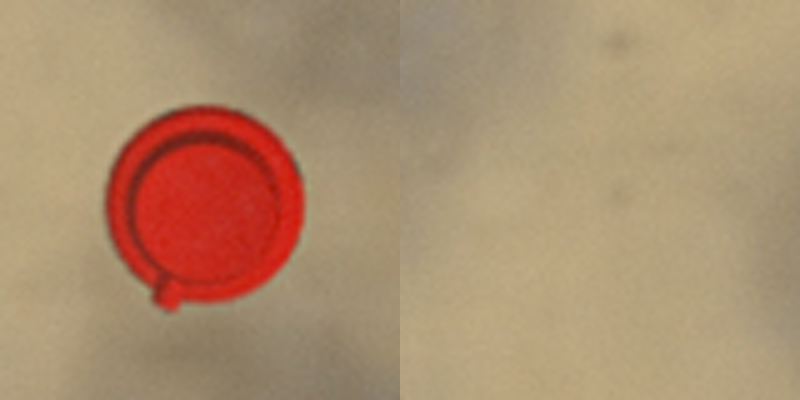

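The near cap shows clearly: tower top centre at px (254.2,121.4), spout tip about (246.5,138).

```bash
cat >> h.py <<'E'
def capfit(P,pose,top,sp):
    c=wray(P,top,.021,pose)[0]; s=wray(P,sp,.016,pose)[0]; d=s-c
    print('cap',np.round(c,4),'spout r mm',round(np.hypot(*d[:2])*1000,1),'dir deg',round(np.degrees(np.arctan2(d[1],d[0])),1)); return c
E
python3 - <<'E'
from h import *
D=np.load('shot1.npz'); P=env.read_camera('wrist'); pose=(D['p'],R.from_quat(D['q']))
capfit(P,pose,(254.2,121.4),(246.4,139.0)); print(wray(P,(254.2,119.8),.010,pose))
delta([.500,-.12,.07],np.radians(90))
E
```

```text
cap [ 0.4279 -0.1463  0.021 ] spout r mm 13.2 dir deg 156.5
[[ 0.42830506 -0.1462169   0.01      ]]
from [ 0.3747 -0.1493  0.0752] yaw -90.1 j6 2.56 shift mm [125.3 -29.5   5.1] turn [ 0.003 -0.    -0.009]
```

move_arm(targets=[[[50, -12, 2], [0, 0, 0], -1], [[100, -24, 4], [0, 0, 0], -1], [[125, -30, 5], [0, 0, 0], -1], [[125, -30, 5], [0, 0, 0], -1]])

```text
clock: 3.15
tcp_pos: [0.5025, -0.1195, 0.071]
orientation: [0.001, 1.0, 0.0, 0.002]
wrist_force: [-0.3, -0.2, 0.4]
finger_gap: 0.0856
grip_force: 0.0
```

```bash
python3 - <<'E'
from h import *
p,r,s=tool(); P=env.read_camera('wrist'); print(p,s['clock'])
np.savez('shot2.npz',pix=P['pixels'],p=p,q=r.as_quat())
uv=wproj(P,[[.552,-.11,.02]],(p,r)); ims=[]
for u,v in uv:
    x=int(np.clip(u-40,0,432));y=int(np.clip(v-40,0,304)); ims.append(cv2.resize(P['pixels'][y:y+80,x:x+80],(400,400),interpolation=cv2.INTER_CUBIC)); print('crop',x,y)
cv2.imwrite('pics/w3.png',cv2.cvtColor(np.hstack(ims),cv2.COLOR_RGB2BGR))
E
```

```text
[ 0.50252789 -0.11953264  0.07102273] 3.15
crop 199 93
```

View pics/w3.png

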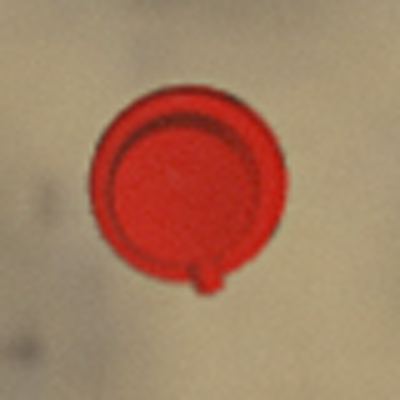

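```bash
python3 - <<'E'
from h import *
D=np.load('shot2.npz'); P=env.read_camera('wrist'); pose=(D['p'],R.from_quat(D['q']))
capfit(P,pose,(235.8,132.4),(241,151.2)); print(wray(P,(236.8,129.8),.010,pose))
delta([.428,-.146,.08],np.radians(66.5))
E
```

```text
cap [ 0.5528 -0.1075  0.021 ] spout r mm 13.5 dir deg -167.0
[[ 0.55363368 -0.10752139  0.01      ]]
from [ 0.4995 -0.119   0.0704] yaw -90.1 j6 2.75 shift mm [-71.5  27.1  -9.6] turn [ 3.000e-03 -1.000e-03  2.345e+00]
```

move_arm(targets=[[[-20, 5, -5], [0, 0, -1], -1], [[-35, 12, -10], [0, 0, -2], -1], [[-50, 18, -10], [0, 0, -3], -1], [[-65, 24, -10], [0, 0, -4], -1], [[-76, 26, -10], [0, 0, -5], -1]])

```text
clock: 3.88
tcp_pos: [0.4218, -0.1448, 0.0804]
orientation: [0.0, 0.906, 0.424, -0.0]
wrist_force: [0.5, -0.1, -0.5]
finger_gap: 0.0858
grip_force: 0.0
```

move_arm(targets=[[[0, 0, 0], [0, 0, -1.05], -1], [[0, 0, 0], [0, 0, -2.1], -1], [[0, 0, 0], [0, 0, -3.15], -1], [[0, 0, 0], [0, 0, -4.2], -1], [[0, 0, 0], [0, 0, -5.2], -1]])

```text
clock: 4.5
tcp_pos: [0.4224, -0.1445, 0.0804]
orientation: [0.0, 0.628, 0.778, -0.0]
wrist_force: [-0.1, -0.5, -0.2]
finger_gap: 0.0855
grip_force: 0.0
```

move_arm(targets=[[[0, 0, 0], [0, 0, -1.05], -1], [[0, 0, 0], [0, 0, -2.1], -1], [[0, 0, 0], [0, 0, -3.15], -1], [[0, 0, 0], [0, 0, -4.2], -1], [[0, 0, 0], [0, 0, -5.2], -1]])

```text
clock: 5.12
tcp_pos: [0.4224, -0.1445, 0.0804]
orientation: [0.0, 0.223, 0.975, -0.0]
wrist_force: [0.5, -0.4, -0.2]
finger_gap: 0.0853
grip_force: 0.0
```

```bash
python3 - <<'E'
from h import *
env.read_camera('scene');env.read_camera('scene');env.read_camera('scene')
delta([.428,-.146,.045],np.radians(66.5))
E
```

```text
from [ 0.4228 -0.1445  0.0804] yaw 63.8 j6 -0.05 shift mm [-5.4  0.9 35.4] turn [-0.002  0.002 -0.275]
```

move_arm(targets=[[[-5.5, 1, 15], [0, 0, -0.275], -1], [[-5.5, 1, 35], [0, 0, -0.275], -1], [[-5.5, 1, 55], [0, 0, -0.275], -1], [[-5.5, 1, 67.5], [0, 0, -0.275], -1], [[-5.5, 1, 67.5], [0, 0, -0.275], -1]])

```text
clock: 5.9
tcp_pos: [0.4281, -0.1452, 0.0119]
orientation: [-0.001, 0.202, 0.979, 0.0]
wrist_force: [-0.1, 0.1, -0.2]
finger_gap: 0.0856
grip_force: 0.0
```

move_arm(targets=[[[0, 0, 0], [0, 0, 0], 1], [[0, 0, 0], [0, 0, 0], 1], [[0, 0, 0], [0, 0, 0], 1], [[0, 0, 0], [0, 0, 0], 1], [[0, 0, 0], [0, 0, 0], 1]], squeeze=25)

```text
clock: 6.52
tcp_pos: [0.4293, -0.1456, 0.0129]
orientation: [0.0, 0.201, 0.979, -0.0]
wrist_force: [-1.3, 0.6, 5.4]
finger_gap: 0.018
grip_force: 24.4
```

move_arm(targets=[[[0, 0, 0], [0, 0, 0], 1], [[0, 0, 0], [0, 0, 0], 1]])

```text
clock: 6.78
tcp_pos: [0.4293, -0.1456, 0.0129]
orientation: [0.0, 0.201, 0.979, -0.0]
wrist_force: [-0.4, 0.6, 6.0]
finger_gap: 0.0185
grip_force: 24.4
```

move_arm(targets=[[[0, 0, -20], [0, 0, 0], 1], [[0, 0, -50], [0, 0, 0], 1], [[0, 0, -80], [0, 0, 0], 1]])

```text
clock: 7.15
tcp_pos: [0.4287, -0.1453, 0.0929]
orientation: [-0.0, 0.202, 0.979, 0.0]
wrist_force: [0.9, -1.1, -0.1]
finger_gap: 0.0178
grip_force: 24.4
```

```bash
python3 - <<'E'
from h import *
delta([.5135,-.294,.093],np.radians(76.5))
E
```

```text
from [ 0.4287 -0.1453  0.0929] yaw 66.7 j6 -0.1 shift mm [-136.6 -103.2   -0.2] turn [ 0.001 -0.005 -0.975]
```

move_arm(targets=[[[-36, -26, 0], [0, 0, -0.3], 1], [[-72, -54, 0], [0, 0, -0.6], 1], [[-108, -82, 0], [0, 0, -0.975], 1], [[-136.5, -103, 0], [0, 0, -0.975], 1], [[-136.5, -103, 0], [0, 0, -0.975], 1]])

```text
clock: 7.78
tcp_pos: [0.5148, -0.2964, 0.0918]
orientation: [0.0, 0.119, 0.993, -0.0]
wrist_force: [-0.1, -0.2, -0.7]
finger_gap: 0.0184
grip_force: 24.5
```

```bash
python3 - <<'E'
from h import *
env.read_camera('scene');env.read_camera('scene')
p,r,s=tool(); P=env.read_camera('wrist'); print(p,s['clock'],s['wrist_force'],s['finger_gap'])
np.savez('shot3.npz',pix=P['pixels'],p=p,q=r.as_quat())
hsv=cv2.cvtColor(P['pixels'],cv2.COLOR_RGB2HSV)
cv2.imwrite('pics/w4.png',cv2.cvtColor(P['pixels'],cv2.COLOR_RGB2BGR))
m=cv2.inRange(hsv,(105,150,60),(125,255,255)); n,l,st,c=cv2.connectedComponentsWithStats(m)
i=1+np.argmax(st[1:,4]); print(st[i])
m=(l==i).astype(np.uint8); cn=max(cv2.findContours(m,0,2)[0],key=len)
w=wray(P,cn.reshape(-1,2),.011,(p,r))[:,:2].astype(np.float32); rr=cv2.minAreaRect(w); print(np.round(rr[0],4),np.round(rr[1],4),rr[2])
for t in ["tray_free","cap_a","cap_a_spout"]:
    print(t,[(round(d['confidence'],2),np.round(d['centre'],3).tolist()) for d in env.landmark_of(t,P)])
E
```

```text
[ 0.5131414  -0.293585    0.09164344] 7.875 [ 0.46582384  0.33190923 -0.51828528] 0.01843987393328137
[  127   143   174    97 12238]
[ 0.5053 -0.3286] [0.1388 0.0798] 76.66974639892578
tray_free [(0.65, [0.454, -0.473, 0.006]), (0.25, [0.499, -0.287, 0.095])]
cap_a [(0.76, [0.514, -0.296, 0.075]), (0.7, [0.554, -0.106, -0.0])]
cap_a_spout []
```

View pics/w4.png

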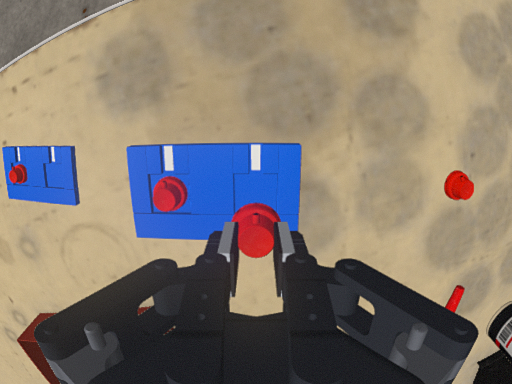

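Held cap at px (256,230), empty pocket just behind it with its stripe at (255,157). Stripe and pocket are aligned with the cap. I'll check the cap's offset in the grip against a projected model.

```bash
cat >> h.py <<'E'
def heldfit(P,p,r,under,spdir):
    """fit xy offset (and yaw) of a held cap by silhouette IoU"""
    from scipy.optimize import minimize
    hsv=cv2.cvtColor(P['pixels'],cv2.COLOR_RGB2HSV); m=cv2.inRange(hsv,(0,140,60),(8,255,255))|cv2.inRange(hsv,(172,140,60),(180,255,255))
    n,l,st,c=cv2.connectedComponentsWithStats(m); u,v=wproj(P,[p[0],p[1],under+.015],(p,r))[0].round().astype(int)
    m=(l==l[v,u])&(l[v,u]>0); cols=[a for a in (m.any(0).nonzero()[0][[0,-1]])]; rows=m.any(1).nonzero()[0][[0,-1]]
    print('mask box',cols,rows,m.sum()); a=np.linspace(0,2*np.pi,60)
    def sil(x,y,z,yaw):
        o=np.zeros(m.shape,np.uint8); d=np.array([np.cos(yaw),np.sin(yaw)])
        for rad,z0,z1 in ((.0145,0,.01),(.01,.01,.021)):
            X=np.vstack([np.c_[x+rad*np.cos(a),y+rad*np.sin(a),0*a+z+k] for k in (z0,z1)])
            cv2.fillConvexPoly(o,cv2.convexHull((wproj(P,X,(p,r))*16).astype(np.int32)),1,shift=4)
        X=[[x+d[0]*t-d[1]*s,y+d[1]*t+d[0]*s,z+h] for t in (.008,.013) for s in (-.002,.002) for h in (.014,.018)]
        cv2.fillConvexPoly(o,cv2.convexHull((wproj(P,np.array(X),(p,r))*16).astype(np.int32)),1,shift=4)
        return o.astype(bool)
    rg=np.arange(-.005,.0051,.001); best=[]
    tx,ty=r.as_matrix()[:2,0],r.as_matrix()[:2,1]
    def finger(o): return o
    for i in rg:
        for z in (-.002,0,.002):
            s=sil(p[0]+tx[0]*i,p[1]+tx[1]*i,under+z,spdir); cc=slice(u-14,u+15); s,mm=s[:,cc],m[:,cc]
            best.append(((s&mm).sum()/(s|mm).sum(),round(i,4),z))
    best.sort(reverse=True); print('IoU, offset along tool x, dz',best[:4])
E
python3 - <<'E'
from h import *
D=np.load('shot3.npz'); P=env.read_camera('wrist'); P['pixels']=D['pix']
p=D['p']; r=R.from_quat(D['q']); heldfit(P,p,r,p[2]-.0129,np.radians(166.5))
delta([.5134,-.2945,.0195],np.radians(76.7))
E
```

```text
mask box [np.int64(232), np.int64(279)] [204 257] 1824
IoU, offset along tool x, dz [(np.float64(0.9206549118387909), np.float64(0.0), -0.002), (np.float64(0.917189460476788), np.float64(0.001), -0.002), (np.float64(0.904143475572047), np.float64(0.002), 0), (np.float64(0.904143475572047), np.float64(0.001), 0)]
from [ 0.5134 -0.293   0.0926] yaw 76.6 j6 -0.42 shift mm [-0.3 -1.4 73.1] turn [ 0.001 -0.002 -0.015]
```

move_arm(targets=[[[0, -1.5, 30], [0, 0, 0], 1], [[0, -1.5, 55], [0, 0, 0], 1], [[0, -1.5, 68], [0, 0, 0], 1], [[0, -1.5, 73.5], [0, 0, 0], 1], [[0, -1.5, 73.5], [0, 0, 0], 1]])

```text
clock: 8.75
tcp_pos: [0.5136, -0.2954, 0.0193]
orientation: [0.0, 0.117, 0.993, -0.0]
wrist_force: [0.2, -0.5, 1.0]
finger_gap: 0.018
grip_force: 24.5
```

```bash
python3 - <<'E'
from h import *
print(tool()[2]['wrist_force']); env.read_camera('scene')
delta([.5134,-.2945,.019],np.radians(76.7)); print(tool()[2]['wrist_force'])
E
```

```text
[ 0.20328168 -0.53217902  1.00490818]
from [ 0.5139 -0.2957  0.0197] yaw 76.5 j6 -0.42 shift mm [0.8 1.1 0.7] turn [-0.003  0.006 -0.019]
[ 1.0925957   0.0680521  -0.08078208]
```

move_arm(targets=[[[0.8, 1, 1], [0, 0, 0], 1], [[0.8, 1, 1.8], [0, 0, 0], 1], [[0.8, 1, 1.8], [0, 0, 0], 0.3], [[0.8, 1, 1.8], [0, 0, 0], 0.3], [[0.8, 1, 1.8], [0, 0, 0], 0.3]])

```text
clock: 9.43
tcp_pos: [0.5129, -0.2943, 0.0171]
orientation: [-0.0, 0.118, 0.993, -0.0]
wrist_force: [-0.2, -0.0, -0.6]
finger_gap: 0.0303
grip_force: 0.0
```

move_arm(targets=[[[0, 0, 0], [0, 0, 0], 0.2], [[0, 0, -10], [0, 0, 0], 0.2], [[0, 0, -40], [0, 0, 0], 0.2], [[0, 0, -70], [0, 0, 0], -1], [[60, 0, -90], [0, 0, 0], -1]])

```text
clock: 10.05
tcp_pos: [0.4587, -0.283, 0.1093]
orientation: [0.003, 0.117, 0.993, -0.002]
wrist_force: [-1.6, 0.6, 0.8]
finger_gap: 0.0692
grip_force: 0.0
```

```bash
python3 - <<'E'
from h import *
env.read_camera('scene');env.read_camera('scene')
p,r,s=tool(); P=env.read_camera('wrist'); print(p,s['clock'],s['finger_gap'])
np.savez('shot4.npz',pix=P['pixels'],p=p,q=r.as_quat())
u,v=wproj(P,[.5134,-.2945,.02],(p,r))[0]; x,y=int(u-50),int(v-45); x=min(max(x,0),412); y=min(max(y,0),294)
print(u,v,'crop',x,y,wproj(P,[.5134,-.2945,.026],(p,r)))
cv2.imwrite('pics/w5.png',cv2.cvtColor(cv2.resize(P['pixels'][y:y+90,x:x+100],None,fx=6,fy=6,interpolation=cv2.INTER_CUBIC),cv2.COLOR_RGB2BGR))
E
```

```text
[ 0.45099464 -0.27824762  0.10865589] 10.15 0.08264271854151474
255.11052157754517 259.80267789741015 crop 205 214 [[255.1062837  263.19525045]]
```

View pics/w5.png

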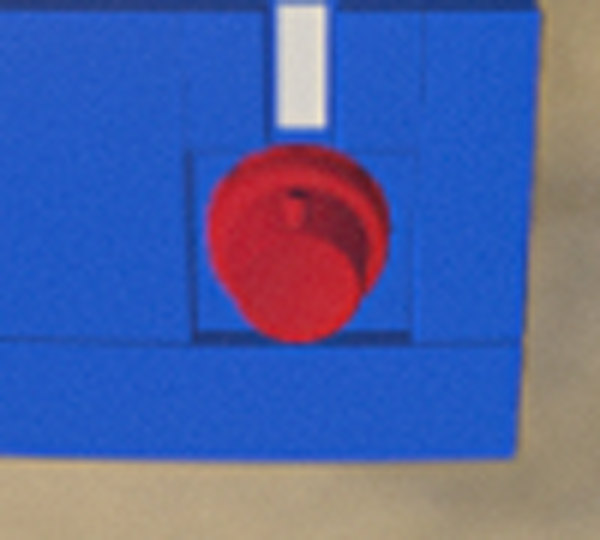

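The cap sits square in the pocket at crop px (298,245), its spout pointing at the stripe (302,68). On to the far cap.

```bash
python3 - <<'E'
from h import *
delta([.5532,-.1075,.08],np.radians(103))
E
```

```text
from [ 0.4534 -0.2796  0.1085] yaw 76.4 j6 -0.47 shift mm [-56.7 190.7  28.4] turn [-1.000e-03  0.000e+00 -2.656e+00]
```

move_arm(targets=[[[-12, 45, 0], [0, 0, -0.6], -1], [[-26, 90, 0], [0, 0, -1.3], -1], [[-40, 135, 10], [0, 0, -2], -1], [[-53, 178, 28], [0, 0, -2.656], -1], [[-56.7, 190.7, 28], [0, 0, -2.656], -1]])

```text
clock: 10.82
tcp_pos: [0.5556, -0.1058, 0.0777]
orientation: [-0.001, -0.115, 0.993, 0.0]
wrist_force: [0.2, 0.1, -0.4]
finger_gap: 0.0853
grip_force: 0.0
```

```bash
python3 - <<'E'
from h import *
env.read_camera('scene');env.read_camera('scene');env.read_camera('scene')
p,r,s=tool(); P=env.read_camera('wrist'); print(s['clock'])
hsv=cv2.cvtColor(P['pixels'],cv2.COLOR_RGB2HSV); m=cv2.inRange(hsv,(0,140,60),(8,255,255))|cv2.inRange(hsv,(172,140,60),(180,255,255))
n,l,st,c=cv2.connectedComponentsWithStats(m)
for i in range(1,n):
    if st[i,4]>150: print(st[i],wray(P,c[i],.013,(p,r)).round(4))
print([(round(d['confidence'],2),np.round(d['centre'],3).tolist()) for d in env.landmark_of('cap_a',P)])
delta([.5532,-.1075,.0125],np.radians(103))
E
```

```text
10.975
[446  51  26  77 470] [[0.4278 0.0261 0.013 ]]
[  0  63  15  29 355] [[ 0.497 -0.355  0.013]]
[ 32  83  34  32 832] [[ 0.5117 -0.2939  0.013 ]]
[ 242  175   36   38 1067] [[ 0.5505 -0.1074  0.013 ]]
[417 216  30  54 172] [[0.5606 0.0482 0.013 ]]
[(0.84, [0.515, -0.292, 0.001]), (0.83, [0.553, -0.106, 0.001])]
from [ 0.5551 -0.1094  0.0795] yaw 103.0 j6 -0.56 shift mm [ 1.4  2.3 67. ] turn [-0.005  0.003 -0.003]
```

move_arm(targets=[[[1.5, 2, 15], [0, 0, 0], -1], [[1.5, 2, 35], [0, 0, 0], -1], [[1.5, 2, 55], [0, 0, 0], -1], [[1.5, 2, 66.5], [0, 0, 0], -1], [[1.5, 2, 66.5], [0, 0, 0], -1]])

```text
clock: 11.7
tcp_pos: [0.5518, -0.1068, 0.0113]
orientation: [-0.001, -0.113, 0.994, 0.0]
wrist_force: [0.2, 1.2, -0.1]
finger_gap: 0.0853
grip_force: 0.0
```

move_arm(targets=[[[1.5, 0, 0], [0, 0, 0], 1], [[1.5, 0, 0], [0, 0, 0], 1], [[1.5, 0, 0], [0, 0, 0], 1], [[1.5, 0, 0], [0, 0, 0], 1], [[1.5, 0, 0], [0, 0, 0], 1]], squeeze=25)

```text
clock: 12.32
tcp_pos: [0.5519, -0.1071, 0.013]
orientation: [0.0, -0.114, 0.994, -0.0]
wrist_force: [-1.3, 0.4, 3.9]
finger_gap: 0.0185
grip_force: 24.4
```

move_arm(targets=[[[0, 0, 0], [0, 0, 0], 1], [[0, 0, 0], [0, 0, 0], 1]])

```text
clock: 12.58
tcp_pos: [0.5519, -0.1071, 0.0129]
orientation: [0.0, -0.114, 0.994, -0.0]
wrist_force: [-0.9, 0.8, 5.8]
finger_gap: 0.0183
grip_force: 24.5
```

move_arm(targets=[[[0, 0, -20], [0, 0, 0], 1], [[0, 0, -75], [0, 0, 0], 1], [[0, 0, -135], [0, 0, 0], 1], [[0, 0, -195], [0, 0, 0], 1], [[0, 0, -255], [0, 0, 0], 1]])

```text
clock: 13.2
tcp_pos: [0.5511, -0.1068, 0.269]
orientation: [-0.0, -0.114, 0.994, 0.0]
wrist_force: [1.9, -1.3, -0.8]
finger_gap: 0.018
grip_force: 24.5
```

move_arm(targets=[[[0, 0, -40], [0, 0, 0], 1], [[0, 0, -40], [0, 0, 0], 1]])

```text
clock: 13.45
tcp_pos: [0.553, -0.1075, 0.3109]
orientation: [0.003, -0.114, 0.994, -0.001]
wrist_force: [-0.1, -0.6, -0.0]
finger_gap: 0.0183
grip_force: 24.5
```

```bash
python3 - <<'E'
from h import *
delta([.54,.2,.3],np.radians(110)); print(tool()[2]['finger_gap'],tool()[2]['grip_force'])
E
```

```text
from [ 0.553  -0.1075  0.3109] yaw 103.1 j6 -0.56 shift mm [-56.7 302.5  10.2] turn [-0.023  0.031 -0.694]
0.01828090871327749 24.483559727668762
```

move_arm(targets=[[[-10, 55, 0], [0, 0, -0.2], 1], [[-20, 110, 0], [0, 0, -0.4], 1], [[-30, 165, 0], [0, 0, -0.6], 1], [[-40, 220, 0], [0, 0, -0.7], 1], [[-50, 275, 0], [0, 0, -0.7], 1]])

```text
clock: 14.08
tcp_pos: [0.5372, 0.1739, 0.3054]
orientation: [-0.001, -0.174, 0.985, -0.0]
wrist_force: [0.5, 0.4, 0.1]
finger_gap: 0.0178
grip_force: 24.5
```

```bash
python3 - <<'E'
from h import *
for k in range(3): env.read_camera('scene')
p,r,s=tool(); P=env.read_camera('wrist'); print(p,s['clock'])
np.savez('shot5.npz',pix=P['pixels'],p=p,q=r.as_quat())
cv2.imwrite('pics/w6.png',cv2.cvtColor(P['pixels'],cv2.COLOR_RGB2BGR))
hsv=cv2.cvtColor(P['pixels'],cv2.COLOR_RGB2HSV)
for nm,lo,hi,z in (('yel',(22,120,120),(32,255,255),.010),('green',(50,90,40),(85,255,255),.195)):
    n,l,st,c=cv2.connectedComponentsWithStats(cv2.inRange(hsv,lo,hi))
    for i in range(1,n):
        if st[i,4]>8:
            w=wray(P,np.argwhere(l==i)[:,::-1],z,(p,r))[:,:2]; e,V=np.linalg.eigh(np.cov(w.T)); print(nm,c[i].round(1),st[i,4],w.mean(0).round(4),'axis',np.degrees(np.arctan2(V[1,1],V[0,1])).round(1))
for t in ["nest","open_can","stem_tip"]:
    print(t,[(round(d['confidence'],2),np.round(d['centre'],4).tolist()) for d in env.landmark_of(t,P)])
E
```

```text
[0.53689595 0.17470479 0.30532127] 14.225
yel [330.9 156.1] 148 [0.503  0.2841] axis -162.7
yel [ 22.7 181.6] 314 [ 0.737  -0.2332] axis 162.3
green [361.9 254.9] 18 [0.5695 0.3008] axis 55.3
nest [(0.69, [0.5811, 0.3051, 0.0028])]
open_can [(0.95, [0.5725, 0.3043, 0.0044])]
stem_tip [(0.7, [0.5731, 0.305, 0.1949])]
```

View pics/w6.png

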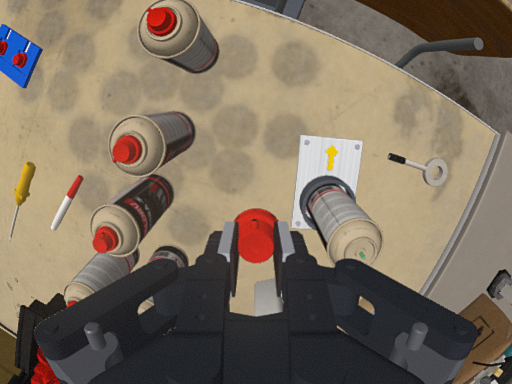

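The cap is still held at px (256,235). The stem is at (362,255), and the arrow at (331,156) points up-image, about -163° in world. I'll refine the stem from all three cameras.

```bash
python3 - <<'E'
from h import *
for nm in ('scene','side'):
    P=env.read_camera(nm); u,v=proj(P,[.572,.305,.191])[0].round().astype(int)
    hsv=cv2.cvtColor(P['pixels'],cv2.COLOR_RGB2HSV); m=cv2.inRange(hsv,(40,60,30),(90,255,255)); o=np.zeros_like(m); o[v-8:v+9,u-8:u+9]=m[v-8:v+9,u-8:u+9]
    pts=np.argwhere(o)[:,::-1]; 
    if len(pts): c=pts.mean(0); print(nm,(u,v),c,len(pts),ray(P,c,.191))
    print([(round(d['confidence'],2),np.round(d['centre'],4).tolist()) for d in env.landmark_of('stem_tip',P)])
P=env.read_camera('wrist');D=np.load('shot5.npz'); p=D['p'];r=R.from_quat(D['q']); P['pixels']=D['pix']
print(wray(P,(361.9,254.9),.191,(p,r))); heldfit(P,p,r,p[2]-.0129,np.radians(-160))
delta([.572,.3045,.26],np.radians(107.3))
E
```

```text
scene (np.int64(170), np.int64(271)) [170. 272.] 1 [[0.56998345 0.30644956 0.191     ]]
[(0.62, [0.5725, 0.3036, 0.1942])]
side (np.int64(336), np.int64(108)) [335.75 108.25] 4 [[0.57259287 0.30307871 0.191     ]]
[(0.72, [0.5717, 0.3056, 0.1951]), (0.61, [0.5294, 0.1668, 0.3099])]
[[0.57093796 0.30317152 0.191     ]]
mask box [np.int64(234), np.int64(277)] [209 262] 1794
IoU, offset along tool x, dz [(np.float64(0.9294265910523), np.float64(-0.002), -0.002), (np.float64(0.9287066246056782), np.float64(-0.003), -0.002), (np.float64(0.9239472030169704), np.float64(-0.001), -0.002), (np.float64(0.9155803848541278), np.float64(-0.001), 0)]
from [0.5383 0.1712 0.3074] yaw 110.0 j6 -0.18 shift mm [-77.2 113.8  47.4] turn [-0.001  0.001  0.266]
```

move_arm(targets=[[[-25, 38, 0], [0, 0, 0.1], 1], [[-50, 75, 15], [0, 0, 0.2], 1], [[-68, 104, 30], [0, 0, 0.27], 1], [[-75, 114, 45], [0, 0, 0.27], 1], [[-75, 114, 45], [0, 0, 0.27], 1]])

```text
clock: 15.3
tcp_pos: [0.5688, 0.3047, 0.2605]
orientation: [-0.002, -0.151, 0.988, -0.001]
wrist_force: [-0.9, -0.6, -0.1]
finger_gap: 0.0185
grip_force: 24.6
```

```bash
python3 - <<'E'
from h import *
for k in range(3): S=env.read_camera('scene')
delta([.5702,.3038,.2195],np.radians(107.3)); print(tool()[2]['finger_gap'])
E
```

```text
from [0.5696 0.3039 0.2632] yaw 107.3 j6 0.06 shift mm [-0.5 -0.2 43.7] turn [-0.002  0.004 -0.001]
0.018432237739484113
```

move_arm(targets=[[[0, 0, 12], [0, 0, 0], 1], [[0, 0, 24], [0, 0, 0], 1], [[0, 0, 34], [0, 0, 0], 1], [[0, 0, 40], [0, 0, 0], 1], [[-0.5, 0, 41.5], [0, 0, 0], 1]])

```text
clock: 16.08
tcp_pos: [0.5696, 0.3051, 0.2202]
orientation: [-0.001, -0.151, 0.989, -0.0]
wrist_force: [0.6, -0.1, -0.1]
finger_gap: 0.0182
grip_force: 24.6
```

```bash
python3 - <<'E'
from h import *
for k in range(4): S=env.read_camera('scene')
T=env.read_camera('side'); p,r,s=tool(); W=env.read_camera('wrist')
print(p,s['clock'],s['wrist_force'],s['finger_gap'],np.abs(s['qvel']).max())
heldfit(W,p,r,p[2]-.0129,np.radians(-163))
def crop(P,x,y,w,h,k): return cv2.resize(P['pixels'][y:y+h,x:x+w],(w*k,h*k),interpolation=cv2.INTER_CUBIC)
u,v=proj(S,[.572,.304,.2])[0].astype(int);a,b=proj(T,[.572,.304,.2])[0].astype(int)
im=np.hstack([crop(S,u-25,v-35,50,70,8),crop(T,a-25,b-35,50,70,8)])
cv2.imwrite('pics/f1.png',cv2.cvtColor(im,cv2.COLOR_RGB2BGR))
for P in (S,T):
  print([(round(d['confidence'],2),np.round(d['centre'],4).tolist()) for d in env.landmark_of('cap_a',P)],[(round(d['confidence'],2),np.round(d['centre'],4).tolist()) for d in env.landmark_of('stem_tip',P)])
delta([.5702,.3038,.2215],np.radians(107.3))
E
```

```text
[0.57011348 0.30530098 0.22128215] 16.325 [-0.42069713 -0.17746027  0.08007427] 0.018053325501044833 0.002221333027256821
mask box [np.int64(234), np.int64(277)] [209 262] 1794
IoU, offset along tool x, dz [(np.float64(0.9329113924050633), np.float64(-0.002), -0.002), (np.float64(0.9276274386406544), np.float64(-0.003), -0.002), (np.float64(0.9198998748435544), np.float64(-0.001), -0.002), (np.float64(0.9178082191780822), np.float64(-0.002), 0)]
[(0.61, [0.5702, 0.3053, 0.21])] [(0.93, [0.5696, 0.3046, 0.1976]), (0.63, [0.5685, 0.3053, 0.2087])]
[(0.62, [0.5125, -0.2956, 0.0063]), (0.53, [0.5717, 0.3067, 0.2081])] [(0.66, [0.5696, 0.3064, 0.1971])]
from [0.57   0.3052 0.2211] yaw 107.4 j6 0.06 shift mm [ 0.2 -1.4 -0.4] turn [-0.     0.002  0.007]
```

View pics/f1.png

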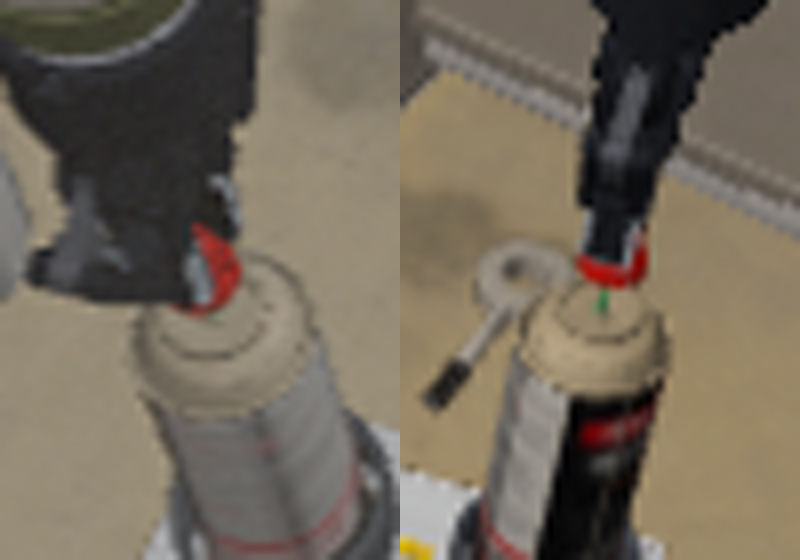

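```bash
python3 - <<'E'
from h import *
T=env.read_camera('side'); S=env.read_camera('scene'); a=np.linspace(0,2*np.pi,90)
X=np.array([.572,.304]); 
for nm,P in (('side',T),('scene',S)):
    u,v=proj(P,[*X,.2])[0].astype(int); hsv=cv2.cvtColor(P['pixels'],cv2.COLOR_RGB2HSV)
    red=cv2.inRange(hsv,(0,120,60),(8,255,255))|cv2.inRange(hsv,(172,120,60),(180,255,255)); red[:v-18]=0;red[v+15:]=0;red[:,:u-15]=0;red[:,u+15:]=0
    q=np.argwhere(red); print(nm,'red cols',q[:,1].min(),q[:,1].max()+1,'rows',q[:,0].min(),q[:,0].max()+1)
    ring=np.vstack([proj(P,np.c_[X[0]+.0145*np.cos(a),X[1]+.0145*np.sin(a),0*a+z]) for z in (.2065,.2165)]); print(' pred cols',ring[:,0].min(),ring[:,0].max(),'bottom',ring[:,1].max(),'px/mm',np.round([np.diff(proj(P,[[*X,.2],[X[0]+d,X[1]+e,.2+f]]),axis=0)[0]/10 for d,e,f in ((.01,0,0),(0,.01,0),(0,0,.01))],2).tolist())
    g=cv2.inRange(hsv,(40,60,30),(90,255,255)); g[:v-12]=0;g[v+12:]=0;g[:,:u-10]=0;g[:,u+10:]=0; q=np.argwhere(g)
    if len(q): print(' green',q[:,1].min(),q[:,1].max()+1,q[:,0].min(),q[:,0].max()+1,'pred tip/base',proj(P,[[*X,.195],[*X,.187]]).round(1).tolist())
E
```

```text
side red cols 333 342 rows 99 107
 pred cols 332.1152135666605 341.5287423619514 bottom 107.604241337387 px/mm [[0.26, 0.13], [0.16, -0.16], [0.05, -0.23]]
 green 335 337 107 110 pred tip/base [[335.9, 107.1], [335.5, 108.9]]
scene red cols 167 174 rows 262 273
 pred cols 163.05241346394513 174.386381228654 bottom 272.9975343805847 px/mm [[-0.27, -0.18], [-0.24, 0.27], [-0.06, -0.18]]
```

move_arm(targets=[[[0, -1, 0], [0, 0, 0], 1], [[0, -1, 0], [0, 0, 0], 1], [[0, -1, 0], [0, 0, 0], 1], [[0, -1, 0], [0, 0, 0], 1]])

```text
clock: 17.18
tcp_pos: [0.5702, 0.3042, 0.2208]
orientation: [-0.0, -0.151, 0.989, -0.0]
wrist_force: [0.0, 0.1, -0.2]
finger_gap: 0.0184
grip_force: 24.6
```

```bash
python3 - <<'E'
from h import *
p,r,s=tool(); print(p,s['clock'],s['wrist_force'],s['grip_force'],s['finger_gap'])
print(env.hand_in())
E
```

```text
[0.57018783 0.30422509 0.22084816] 17.175 [ 0.0495767   0.11112716 -0.16473884] 24.58048403263092 0.018425538770777457
the job is handed in; nothing more can be done
None
```

I handed the job in at 17.2 s: one cap lies released in the empty compartment with its spout down the groove, and the other is held about 12 mm above the bare stem, spout along the pointer. By the camera fits it sits within about 2 mm of the stem, with no sign of touching any can; `hand_in` returned no verdict.

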